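Close the filter cell with its cover plate

TASK

Two flat cover plates lie on the bench: take the one whose two holes match the guide pins of the filter cell, thread it over both pins, and press it down until the sprung catches at both ends have snapped over it and it lies fully home. Leave the other plate, the flask and the jar where they are.

Things in the scene. Friction and masses are not known exactly. Their poses are not given: they have to be found in the camera images.
- cell_foot: Fixed foot of the filter cell: grey, 230 x 110 x 8 mm, with a rail along its x. Origin: centre of its underside, on the bench; z up. The white cell (200 x 76 mm) is clamped immovably on the rail, its middle anywhere from -8 to +8 mm along the foot's x from this origin: this offset is NOT given, find it by touch or sight. In y and yaw the cell is true to the foot.
- foot_bed (a point): Point of the foot over its middle, at the height of the cell's bed (32 mm over the bench); axes as the foot. A plate that is home has its underside here, its top 8 mm higher. Rims along both long sides rise 10 mm over the bed, inner faces 62 mm apart, 136 mm long: a plate held by its long edges cannot be taken all the way down, since the fingers meet the rims.
- foot_big_end (a point): Point of the foot's rail at x = +55 mm, 20 mm over the bench. Shifted by the cell's unknown -8 to +8 mm along x, the thick guide pin stands here: steel, upright, 14 mm diameter, tip 72 mm over the bench, with a bevel 2.5 to 3.5 mm wide and 4 mm high. It is met first.
- foot_small_end (a point): Point of the foot's rail at x = -55 mm, 20 mm over the bench. Shifted by the same unknown amount, the thin guide pin stands here: 10 mm diameter, tip 62 mm over the bench, same bevel. Beyond each pin a sprung steel catch leans 3 mm over the plate's end: a threaded plate stops on both slopes, underside about 47 mm over the bench; pressing its top with 10 to 20 N in all snaps it home.
- cover_wide_mid (a point): Centre (half-way up) of the cover plate that fits: flat aluminium, 150 x 58 x 8 mm (x, y, z), about 0.25 kg. Through holes on its long middle line: 15.5 mm diameter at x = +55 mm and 11.5 mm at x = -55 mm from this point, for the 14 and the 10 mm pin; it fits only this way round. It lies flat on the bench (centre 4 mm up) and is gripped across its 58 mm width.
- cover_narrow_mid (a point): Centre (half-way up) of the other cover plate: same outline and material, but its holes (15.5 and 11.5 mm) lie at x = +38 and -38 mm, too close together for the pins. To be left where it lies.
- flask: Conical glass flask, 61 mm diameter, 99 mm tall; origin at the centre of its underside. To be left alone.
- sample_jar: Jar with a black lid, 55 mm diameter, 82 mm tall; origin at the centre of its underside. To be left alone.
Things that resemble listed ones, but are neither listed nor needed, are in the scene too. Leave any pink look-alike of the part that bears cover_wide_mid alone.

How it is judged:
At the end, for the whole second after the job is handed in: The matching plate lies on the cell's bed with both pins through its holes and both catches over it: its centre within 1.5 mm of its home height (36 mm over the bench), tilted less than 0.02 rad, aligned with the cell within 0.05 rad, at rest (z of cover_wide_mid in the frame of cell_foot between 0.034 and 0.0375 m and horizontal distance between cover_wide_mid and cell_foot below 0.012 m and angle between cover_wide_mid's own z axis and vertical below 0.02 rad and angle between the x axis of cover_wide_mid and the x axis of cell_foot, either way round below 0.05 rad and linear speed of cover_wide below 0.01 m/s); the robot touches nothing.
It fails at once if the other cover plate is moved more than 20 mm (distance of cover_narrow_mid from where it was at the start of the episode above 0.02 m).
It fails at once if the flask is moved more than 20 mm (distance of flask from where it was at the start of the episode above 0.02 m).
It fails at once if the jar is moved more than 20 mm (distance of sample_jar from where it was at the start of the episode above 0.02 m).
It also fails if it takes over 72 s, if anything falls off the work surface, if the arm or the gripper's body presses on something with over 40 N, if the wrist force passes 120 N, or if a joint passes its speed limit or range.

ROBOT

A 6-joint arm with a two-finger parallel gripper is mounted at the origin on a cart in front of the work surface, level with it; the furniture and walls round the work are solid. World frame = base frame: x ahead of the robot, y to its left, z up, the work surface at z = 0. Lengths are in m, angles in rad, forces in N, time in s.
With the tool pointing down it reaches from about 0.35 to 0.875 m from the base axis. Payload 15.5 kg.
Tool frame: the origin (TCP) lies midway between the tips of the shut fingers; the grasp point (between the pads) lies 19 mm behind it; z points along the fingers, y is the line along which they close (so a half turn about z gives the same grasp; the last joint's range is limited). The gripper opens to 85 mm and grips with 20 to 120 N. Pads are 22 mm wide; open, the fingers measure 114 mm over their backs; the gripper's body (76 mm by 85 mm) begins 54 mm behind the grasp point. The pads swing forward as they close: fully open they stand 13 mm farther back than shut.
Start: joints at [1.018, 0.494, 1.345, -0, 1.302, -0.096], TCP at [0.276, 0.561, 0.231] pointing down, gripper open.
Joint ranges: [-2.91, 2.91], [-0.82, 2.16], [0.22, 2.67], [-1.22, 4.37], [0.12, 2.79], [-3.08, 3.08]. Speed limits (rad/s): [1.89, 1.89, 2.57, 3.01, 3.01, 3.01].

INTERFACE

Orientations are given as a unit quaternion [x, y, z, w].
In Python, from workcell import observe, snapshot, camera_info, sign_off gives the robot as it stands.
- The arm moves only by the tool step_arm, never from a script. Its argument "commands" is a list of rows, each a list of 3 entries, a list of its own where there are three numbers: the turn, a rotation vector about the tool's x, y, z as a fraction of full scale, then the shift along the tool's x, y, z as a fraction of full scale, then the closure, from -1 (fully open) to 1 (shut). A call has 1 to 5 rows; each row shifts and turns the commanded pose from where the row before left it, along the tool's axes as they then stand; what a row does not reach is not made up. Full scale, the value 1, is 1 m for a shift and 90 degrees for a turn. A row lasts 1/10 s, in which the tool goes at most 50 mm and 8.59 degrees, less where a joint would pass 70% of its speed; a pose out of reach is approached as far as the arm can. A call with a number of a shift or a turn outside -1 to 1 is refused whole. A call with a gripper value outside its range is refused whole. The fingers move at their own pace and stop on an object; the grip force is fixed at half the most. Time passes only in rows, so rows that do not move let the fingers close. It gives the time, the measured TCP pose, the force, the opening and the grip force at its end, in the units of the state.
- observe(): the state, without advancing time (a new reading comes with each control period).
- snapshot(name): name is "scene" or "top" or "wrist"; returns (picture, depth): 384x512x3 uint8, red, green, blue; 384x512 float32, m along the optical axis (not along the pixel's ray), 0 where there is no reading.
- camera_info(name): a dict with "fx", "fy", "cx", "cy" (pixels), "view" (4x4, takes a point from world to camera coordinates). Camera axes: x right, y up, looking along -z (the intrinsics and any distortion apply to the point x, -y, -z); pixel columns grow to the right and rows downward; lengths in m; the calibration is good to about 2 mm. A picture is of the moment at which its call begins: read the wrist's pose just before it. camera_info takes no time and is no camera call; for the wrist camera it gives the pose at the moment of the call.
- sign_off(): hands the job in; it is judged then, once.
The state is a dict: "time": time; "joint_positions": joint angles; "dq": joint speeds; "joint_torque": joint torques, N m; "tool_pos": TCP position; "ee_rot": TCP orientation; "ft_force": force on the tool from outside, world axes, zero at the start; "wrist_torque": the same for the moment, N m; "width": finger opening in m; "finger_force": force on a finger pad.
Only numpy, scipy, OpenCV 4.12 (cv2) and the standard library are available. Lean on these libraries where they do the work, as an engineer would, in place of code of your own. Each camera call takes 0.05 s, during which the arm holds its last target. There are 200 camera calls.

## Working session

There is one attempt and no reset: what is moved stays moved. The work goes in short steps, Python scripts to look and compute and a tool call to move; the robot and the scene stay as the last step left them, time stands still between calls to the robot, and variables do not carry over. Pictures are saved under pics/ and viewed, at most 10 in all, crops included, and the job is handed in when it is done.

Besides the shell and the picture viewer there is one more tool, called after "Emit:" as name(argument=value, ...), one argument or row to a line, values as JSON. step_arm: Moves the arm, as the interface text tells. Shift numbers are shares of 1 m and turn numbers shares of 90 degrees, none past 1 either way. Its arguments: {"type":"object","properties":{"commands":{"type":"array","items":{"type":"array"}}},"required":["commands"]}

```bash
mkdir -p pics; cat > h.py <<'E'
import numpy as np,cv2
from workcell import observe,snapshot,camera_info,sign_off
def take(n,f):
    ci=camera_info(n); p,d=snapshot(n); cv2.imwrite(f'pics/{f}.png',p[:,:,::-1]); np.savez(f'{f}.npz',p=p,d=d,**{k:np.array(ci[k]) for k in('fx','fy','cx','cy','view')}); return ci,p,d
def load(f): z=np.load(f'{f}.npz'); return z,z['p'],z['d']
def ray(ci,u,v,z):
    "pixel to world at height z"
    V=np.array(ci['view']);R=V[:3,:3];c=-R.T@V[:3,3]
    r=R.T@np.array([(u-ci['cx'])/ci['fx'],-(v-ci['cy'])/ci['fy'],-1])
    return c+r*(z-c[2])/r[2]
E
python3 - <<'E'
from h import *
for n in('scene','top'):
    ci,p,d=take(n,n+'0'); print(n,{k:ci[k] for k in ci if k!='view'}); V=np.array(ci['view']);print(-V[:3,:3].T@V[:3,3])
print(observe())
E
```

```text
scene {'fx': 373.1469482983845, 'fy': 373.1469482983845, 'cx': 251.3279585742383, 'cy': 188.56799609931844}
[ 0.13355929 -0.27328367  0.60243631]
top {'fx': 425.29345951551875, 'fy': 425.29345951551875, 'cx': 257.68957884425896, 'cy': 193.58758397571302}
[0.45233666 0.16572785 1.05739903]
{'time': 0.1, 'joint_positions': array([ 1.01748407e+00,  4.94129198e-01,  1.34604030e+00,  1.36482323e-07,
        1.30247792e+00, -9.54949215e-02]), 'dq': array([-7.65150689e-04, -1.97796798e-03,  1.33326273e-03,  2.01921804e-03,
        3.14089424e-05,  2.53249071e-05]), 'joint_torque': array([ 3.92108295e-04, -8.83584237e+01, -3.84557748e+01, -1.82599965e-04,
        5.27322467e-03, -1.00395835e-04]), 'tool_pos': array([0.27607974, 0.56038244, 0.23076459]), 'ee_rot': array([ 2.26914782e-01,  9.73914475e-01, -4.99855317e-04, -1.68162639e-04]), 'ft_force': array([-0.00524256,  0.47188042,  0.05500924]), 'wrist_torque': array([-0.04309022, -0.00331195,  0.01095207]), 'finger_force': 0.0, 'width': 0.08508550464840789}
```

View pics/top0.png

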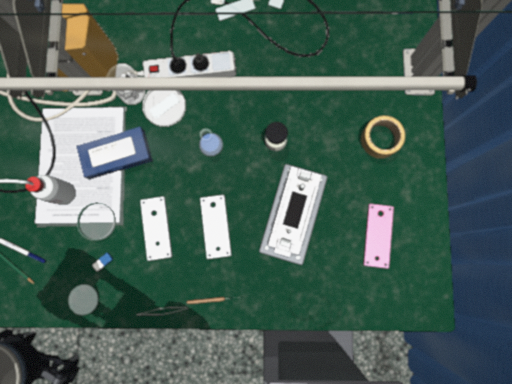

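View pics/scene0.png

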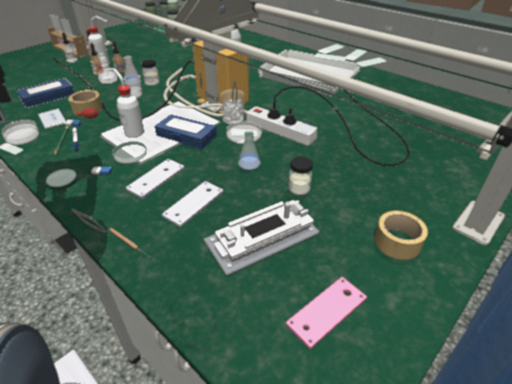

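Top view: white plates at (155,228) and (215,227), the cell at (295,213), a pink look-alike at (379,236), the flask at (210,143), the jar at (276,136), and a beam at row 84. In the left plate the holes look close together; the right one looks wide. I'll confirm in an enlarged crop and measure.

```bash
python3 - <<'E'
from h import *
ci,p,d=load('top0')
cv2.imwrite('pics/crop1.png',cv2.resize(p[155:275,130:335,::-1],None,fx=3.9,fy=3.9,interpolation=cv2.INTER_CUBIC))
print('beam depth',d[84,150:450:60],'x',ray(ci,250,84,1.057-np.median(d[84,150:450])))
hsv=cv2.cvtColor(p,cv2.COLOR_RGB2HSV)
m=((hsv[...,1]<50)&(hsv[...,2]>150)).astype(np.uint8); m[:185]=0;m[270:]=0;m[:,:135]=0;m[:,245:]=0
cs,_=cv2.findContours(m,cv2.RETR_CCOMP,cv2.CHAIN_APPROX_NONE)
for c in cs:
    a=cv2.contourArea(c); c=c.reshape(-1,2)
    if a>300:
        w=np.array([ray(ci,u,v,.008)[:2] for u,v in c]);r=cv2.minAreaRect((w*1e3).astype(np.float32));print('plate',r)
    elif len(c)>3: print('hole',c.mean(0),len(c),ray(ci,*c.mean(0),.008)[:2])
# foot: grey
m=((hsv[...,1]<60)&(hsv[...,2]>90)).astype(np.uint8); m[:162]=0;m[270:]=0;m[:,:255]=0;m[:,335:]=0
cs,_=cv2.findContours(m,cv2.RETR_EXTERNAL,cv2.CHAIN_APPROX_NONE);c=max(cs,key=cv2.contourArea).reshape(-1,2)
w=np.array([ray(ci,u,v,.008)[:2] for u,v in c]);print('foot',cv2.minAreaRect((w*1e3).astype(np.float32)))
E
```

```text
beam depth [0.80014735 0.7960194  0.79387623 0.7941918  0.79200083] x [0.78031483 0.19850688 0.2635743 ]
plate ((513.7452392578125, 441.1300048828125), (153.076416015625, 61.27914047241211), 8.90540599822998)
hole [157. 243.] 12 [0.47619165 0.43522588]
hole [153.5625 212.625 ] 16 [0.5512597  0.44669298]
plate ((518.6077270507812, 292.91668701171875), (153.13546752929688, 61.46710968017578), 7.677116394042969)
hole [217.5 248.5] 12 [0.46347749 0.28560172]
hole [212.5625 204.375 ] 16 [0.57232766 0.29990424]
foot ((550.9104614257812, 99.71177673339844), (113.2777099609375, 233.25689697265625), 73.58326721191406)
```

View pics/crop1.png

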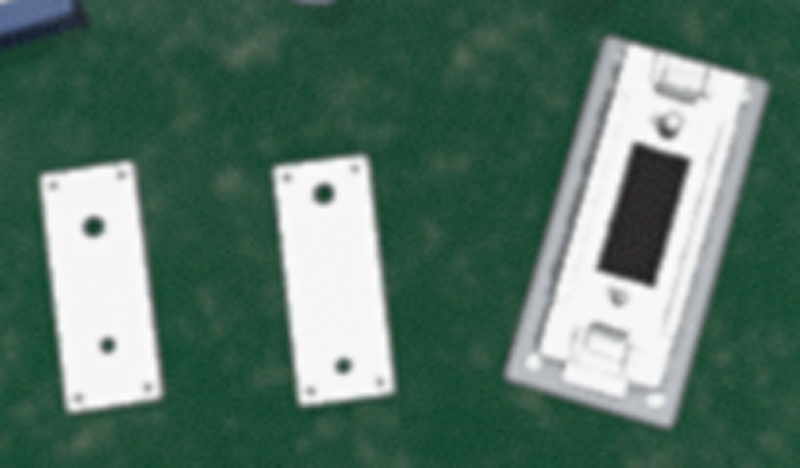

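The crop shows the left plate's holes about 76 mm apart (narrow) and the right plate's about 110 mm apart (crop (323,192) and (343,366)). So the right one is cover_wide, with its big hole pointing +x. Pink is excluded. The cell's thick pin is at crop (668,124), the thin one at (619,297), and foot yaw is about -16.4°.

First I turn to align with the plate.

Emit:
step_arm(
  commands=[
    [[0,0,-0.0935],[0,0,0],-1],
    [[0,0,-0.0935],[0,0,0],-1],
    [[0,0,-0.0935],[0,0,0],-1],
    [[0,0,-0.0935],[0,0,0],-1],
    [[0,0,0],[0,0,0],-1],
  ],
)

```text
time: 0.6
tool_pos: [0.2761, 0.5605, 0.231]
ee_rot: [-0.066, 0.998, -0.0, -0.0]
ft_force: [0.2, 0.2, 0.1]
width: 0.0852
finger_force: 0.0
```

```bash
cat >> h.py <<'E'
from scipy.spatial.transform import Rotation as Ro
def to(pos,yaw=None):
    "shift in tool axes (fractions) to pos, and z-turn fraction so that tool y has world yaw (deg)"
    o=observe(); R=Ro.from_quat(o['ee_rot']).as_matrix()
    print('t',o['time'],'pos',o['tool_pos'].round(4),'f',o['ft_force'].round(2),'w',round(o['width'],4),'zaxis',R[:,2].round(4))
    print('shift',(R.T@(np.array(pos)-o['tool_pos'])).round(4))
    y=np.degrees(np.arctan2(R[1,1],R[0,1])); print('yaw y',y.round(2))
    if yaw is not None: print('turn z',-(yaw-y)/90)
E
python3 -c "
from h import *
to([.5186,.2929,.2],97.5)"
```

```text
t 0.6 pos [0.2761 0.5605 0.231 ] f [0.21 0.17 0.15] w 0.0852 zaxis [-3.e-04 -6.e-04 -1.e+00]
shift [-0.205  -0.2973  0.0311]
yaw y 97.6
turn z 0.0011130092680821867
```

Emit:
step_arm(
  commands=[
    [[0,0,0],[-0.0228,-0.033,0],-1],
    [[0,0,0],[-0.0228,-0.033,0],-1],
    [[0,0,0],[-0.0228,-0.033,0],-1],
    [[0,0,0],[-0.0228,-0.033,0],-1],
    [[0,0,0],[-0.0228,-0.033,0],-1],
  ],
)

```text
time: 1.1
tool_pos: [0.4114, 0.4104, 0.2312]
ee_rot: [-0.062, 0.998, -0.0, -0.0]
ft_force: [1.2, 0.2, -0.3]
width: 0.0855
finger_force: 0.0
```

Emit:
step_arm(
  commands=[
    [[0,0,0],[-0.0228,-0.033,0],-1],
    [[0,0,0],[-0.0228,-0.033,0],-1],
    [[0,0,0],[-0.0228,-0.033,0],-1],
    [[0,0,0],[-0.0226,-0.033,0],-1],
    [[0,0,0],[0,0,0],-1],
  ],
)

```text
time: 1.6
tool_pos: [0.5208, 0.2893, 0.2311]
ee_rot: [-0.06, 0.998, -0.0, 0.0]
ft_force: [-0.1, 0.9, -0.1]
width: 0.0852
finger_force: 0.0
```

```bash
python3 -c "
from h import *
to([.5186,.2929,.2],97.5)
take('wrist','w1')
ci=camera_info('wrist');V=np.array(ci['view']);print(-V[:3,:3].T@V[:3,3],V[:3,:3].round(3))"
```

```text
t 1.6 pos [0.5208 0.2893 0.2311] f [-0.1   0.93 -0.07] w 0.0852 zaxis [ 8.e-04 -8.e-04 -1.e+00]
shift [0.0017 0.0039 0.0311]
yaw y 96.92
turn z -0.0064828389701225494
[0.44896717 0.28199404 0.37427795] [[-0.122  0.992  0.   ]
 [-0.953 -0.117 -0.28 ]
 [-0.278 -0.035  0.96 ]]
```

View pics/w1.png

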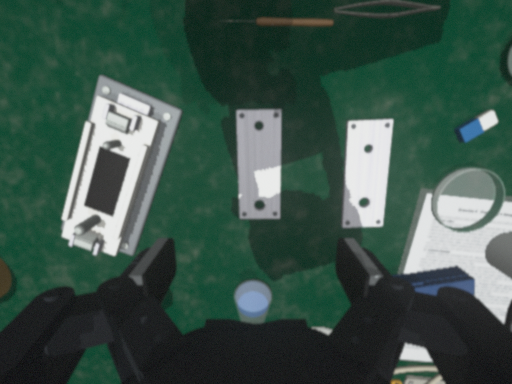

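The wrist view shows the target plate at (259,165), its small hole at (259,126) and its big hole at (259,205). The cell is at (120,165), the flask at (253,297) and the narrow plate at (368,173). Next I measure holes and plate edges.

```bash
cat >> h.py <<'E'
def dark(ci,p,u,v,z,r=9):
    "dark blob centroid near pixel -> world"
    g=cv2.cvtColor(p,cv2.COLOR_RGB2GRAY).astype(float)[int(v)-r:int(v)+r+1,int(u)-r:int(u)+r+1]
    b=np.median(g);w=np.clip(b*.85-g,0,None);V,U=np.mgrid[int(v)-r:int(v)+r+1,int(u)-r:int(u)+r+1]
    uv=(U*w).sum()/w.sum(),(V*w).sum()/w.sum(); return np.array(uv),ray(ci,*uv,z)
E
python3 - <<'E'
from h import *
ci,p,d=load('w1')
a,A=dark(ci,p,259,205,.008);b,B=dark(ci,p,259,126,.008)
print(a,A,b,B,np.linalg.norm(A-B),np.degrees(np.arctan2(*(A-B)[[1,0]])),(A+B)/2)
to(list(((A+B)/2)[:2])+[.03])
E
```

```text
[259.08949424 204.61794813] [0.5732844  0.30073708 0.008     ] [258.48829226 125.26839138] [0.46447294 0.28621863 0.008     ] 0.10977577138095548 7.599951009447637 [0.51887867 0.29347785 0.008     ]
t 1.65 pos [0.5192 0.2909 0.231 ] f [ 0.04  0.49 -0.03] w 0.0853 zaxis [-1.e-04 -3.e-04 -1.e+00]
shift [-0.      0.0027  0.201 ]
yaw y 96.98
```

Emit:
step_arm(
  commands=[
    [[0,0,-0.007],[0,0.0027,0],-1],
    [[0,0,0],[0,0,0.045],-1],
    [[0,0,0],[0,0,0.045],-1],
    [[0,0,0],[0,0,0.045],-1],
    [[0,0,0],[0,0,0.04],-1],
  ],
)

```text
time: 2.15
tool_pos: [0.5162, 0.2964, 0.0545]
ee_rot: [-0.07, 0.998, 0.0, -0.0]
ft_force: [1.4, 0.3, -0.4]
width: 0.0854
finger_force: 0.0
```

Emit:
step_arm(
  commands=[
    [[0,0,0],[0,0,0],-1],
    [[0,0,0],[0,0,0],-1],
  ],
)

```text
time: 2.35
tool_pos: [0.5171, 0.2962, 0.0569]
ee_rot: [-0.07, 0.998, -0.0, -0.0]
ft_force: [-0.1, -0.4, 1.3]
width: 0.0855
finger_force: 0.0
```

```bash
python3 -c "
from h import *
to([.5189,.2935,.005],97.6)"
```

```text
t 2.35 pos [0.5171 0.2962 0.0569] f [-0.1  -0.45  1.34] w 0.0855 zaxis [-7.e-04 -2.e-04 -1.e+00]
shift [-0.0014 -0.0029  0.0519]
yaw y 98.07
turn z 0.005257906821341231
```

Emit:
step_arm(
  commands=[
    [[0,0,0.005],[-0.0014,-0.0029,0.02],-1],
    [[0,0,0],[0,0,0.02],-1],
    [[0,0,0],[0,0,0],-1],
    [[0,0,0],[0,0,0],-1],
    [[0,0,0],[0,0,0],-1],
  ],
)

```text
time: 2.85
tool_pos: [0.5203, 0.2933, 0.0183]
ee_rot: [-0.066, 0.998, 0.0, 0.001]
ft_force: [0.3, 0.1, 0.5]
width: 0.0853
finger_force: 0.0
```

```bash
python3 -c "
from h import *
to([.5189,.2935,.003],97.6)
ci,p,d=take('wrist','w2')
to([.5189,.2935,.003],97.6)"
```

```text
t 2.85 pos [0.5203 0.2933 0.0183] f [0.31 0.09 0.47] w 0.0853 zaxis [ 0.0025  0.0011 -1.    ]
shift [0.0014 0.0004 0.0153]
yaw y 97.62
turn z 0.00017523837623230066
t 2.9 pos [0.5202 0.2932 0.0181] f [-0.34  0.31  0.15] w 0.0854 zaxis [ 0.0023  0.001  -1.    ]
shift [0.0013 0.0004 0.0151]
yaw y 97.62
turn z 0.00017859559954271415
```

View pics/w2.png

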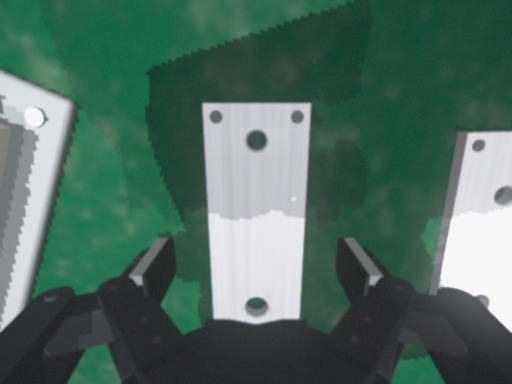

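The close view shows the plate centred between the fingers, with holes at (257,140) and (257,306).

Emit:
step_arm(
  commands=[
    [[0,0,0],[0.0013,0,0.008],-1],
    [[0,0,0],[0,0,0.007],-1],
    [[0,0,0],[0,0,0],-1],
    [[0,0,0],[0,0,0],-1],
  ],
)

```text
time: 3.3
tool_pos: [0.5178, 0.2924, 0.0009]
ee_rot: [-0.066, 0.998, -0.0, -0.0]
ft_force: [-0.3, 0.2, -0.9]
width: 0.0853
finger_force: 0.0
```

Emit:
step_arm(
  commands=[
    [[0,0,0],[0,0,0],1],
    [[0,0,0],[0,0,0],1],
    [[0,0,0],[0,0,0],1],
    [[0,0,0],[0,0,0],1],
    [[0,0,0],[0,0,0],1],
  ],
)

```text
time: 3.8
tool_pos: [0.5183, 0.2925, 0.0022]
ee_rot: [-0.066, 0.998, 0.0, 0.0]
ft_force: [-2.9, -2.5, 14.5]
width: 0.0544
finger_force: 60.1
```

```bash
python3 -c "
from h import *
to([.5189,.2935,.13],97.6);print(observe()['finger_force'])
ci,p,d=take('wrist','w3')
to([.5189,.2935,.003],97.6)"
```

```text
t 3.8 pos [0.5183 0.2925 0.0022] f [-2.91 -2.47 14.51] w 0.0544 zaxis [ 7.e-04  2.e-04 -1.e+00]
shift [-0.0009  0.0009 -0.1278]
yaw y 97.61
turn z 0.00013297655135744436
60.13359546661377
t 3.85 pos [0.5183 0.2925 0.0022] f [-2.77 -1.56 13.54] w 0.0545 zaxis [ 7.e-04  2.e-04 -1.e+00]
shift [-0.0008  0.0009 -0.0008]
yaw y 97.61
turn z 0.00012033414484401798
```

Emit:
step_arm(
  commands=[
    [[0,0,0],[0,0,-0.015],1],
    [[0,0,0],[0,0,-0.025],1],
    [[0,0,0],[0,0,-0.03],1],
    [[0,0,0],[0,0,-0.03],1],
    [[0,0,0],[0,0,-0.03],1],
  ],
)

```text
time: 4.35
tool_pos: [0.5179, 0.2924, 0.1333]
ee_rot: [-0.066, 0.998, 0.0, 0.0]
ft_force: [0.1, -0.6, -2.3]
width: 0.054
finger_force: 63.4
```

Emit:
step_arm(
  commands=[
    [[0,0,0],[0,0,-0.02],1],
    [[0,0,0],[0,0,0],1],
    [[0,0,0],[0,0,0],1],
  ],
)

```text
time: 4.65
tool_pos: [0.518, 0.2924, 0.1516]
ee_rot: [-0.066, 0.998, 0.0, 0.0]
ft_force: [-0.1, 0.3, -3.4]
width: 0.0542
finger_force: 63.4
```

```bash
python3 - <<'E'
from h import *
to([.5189,.2935,.13],97.6)
ci,p,d=take('wrist','w4')
q=np.hstack([load('w3')[1],p])[60:,:,::-1]
cv2.imwrite('pics/w34.png',cv2.resize(q,(800,253)))
E
```

```text
t 4.65 pos [0.518  0.2924 0.1516] f [-0.12  0.35 -3.39] w 0.0542 zaxis [ 5.e-04  2.e-04 -1.e+00]
shift [-0.0011  0.0009  0.0216]
yaw y 97.61
turn z 0.00011365524287122576
```

View pics/w34.png

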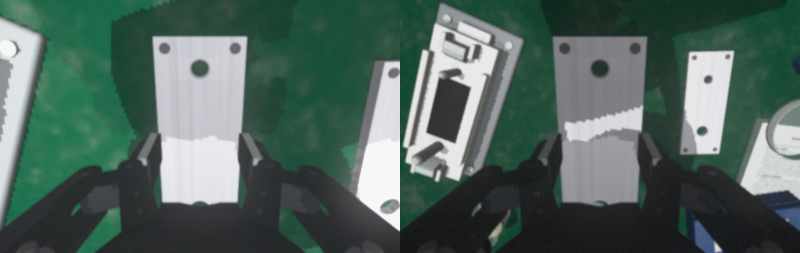

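The plate is held level, with the small hole visible at full-image (256,146). I'll enlarge the cell in w1, w4 and the top view to find the pin tips.

```bash
python3 - <<'E'
from h import *
A=cv2.resize(load('w4')[1][55:305,0:165],None,fx=2.4,fy=2.4,interpolation=cv2.INTER_CUBIC)
B=cv2.resize(load('w1')[1][70:260,55:185],None,fx=3,fy=3,interpolation=cv2.INTER_CUBIC)[:600]
q=np.zeros((600,800,3),np.uint8);q[:A.shape[0],:A.shape[1]]=A;q[:B.shape[0],400:790]=B
cv2.imwrite('pics/cells.png',q[:,:,::-1])
E
```

```text
(no output)
```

View pics/cells.png

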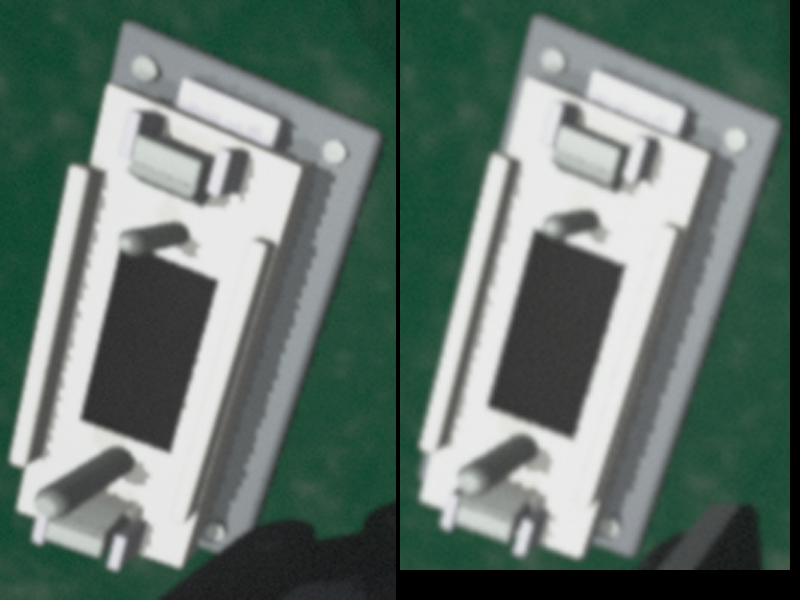

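Both views show the pin tips. In w4 they are small (55,156) and big (21,263); in w1 small (106,145) and big (78,230).

```bash
python3 - <<'E'
from h import *
for f,s,b in(('w4',(55,156.2),(20.8,263.3)),('w1',(106,145.3),(77.7,230.3)),('top0',(130+619/3.9,155+297/3.9),(130+667/3.9,155+121/3.9))):
    ci,p,d=load(f);S=ray(ci,*s,.062);B=ray(ci,*b,.072);D=(B-S)[:2]
    print(f,S,B,np.linalg.norm(D),np.degrees(np.arctan2(D[1],D[0])),'mid',(B+S)[:2]/2)
ci,p,d=load('w4'); a,A=dark(ci,p,256,146,.1516-.0022+.008,12); print(a,A)
o=observe();R=Ro.from_quat(o['ee_rot']).as_matrix();print('hole in tool',R.T@(A-o['tool_pos']))
E
```

```text
w4 [0.50542605 0.11682196 0.062     ] [0.60830307 0.08546613 0.072     ] 0.10754937654996394 -16.950664941473843 mid [0.55686456 0.10114404]
w1 [0.5055323  0.11546642 0.062     ] [0.61099858 0.08348481 0.072     ] 0.11020870727244718 -16.869406868562145 mid [0.55826544 0.09947561]
top0 [0.50382251 0.11376921 0.062     ] [0.60880824 0.08498059 0.072     ] 0.10886132286926954 -15.33440594607044 mid [0.55631538 0.0993749 ]
[255.39547085 146.77514856] [0.46350586 0.28490825 0.1574    ]
hole in tool [ 0.05454641 -0.00011109 -0.00658764]
```

Emit:
step_arm(
  commands=[
    [[0,0,0.0897],[0,0,0],1],
    [[0,0,0.0897],[0,0,0],1],
    [[0,0,0.0897],[0,0,0],1],
    [[0,0,0],[0,0,0],1],
    [[0,0,0],[0,0,0],1],
  ],
)

```text
time: 5.2
tool_pos: [0.5176, 0.2923, 0.1504]
ee_rot: [0.142, 0.99, -0.0, -0.001]
ft_force: [-0.6, -0.6, -1.1]
width: 0.054
finger_force: 63.4
```

```bash
python3 -c "
from h import *
to([.588,.205,.15],73.4)"
```

```text
t 5.2 pos [0.5176 0.2923 0.1504] f [-0.55 -0.57 -1.09] w 0.054 zaxis [-1.5e-03 -7.0e-04 -1.0e+00]
shift [-0.0921 -0.0639  0.0003]
yaw y 73.64
turn z 0.0027103327057724238
```

Emit:
step_arm(
  commands=[
    [[0,0,0],[-0.023,-0.016,0],1],
    [[0,0,0],[-0.023,-0.016,0],1],
    [[0,0,0],[-0.023,-0.016,0],1],
    [[0,0,0],[-0.023,-0.016,0],1],
    [[0,0,0],[0,0,0],1],
  ],
)

```text
time: 5.7
tool_pos: [0.5898, 0.2023, 0.1508]
ee_rot: [0.144, 0.99, -0.0, 0.0]
ft_force: [0.2, 0.9, -1.4]
width: 0.054
finger_force: 63.5
```

Emit:
step_arm(
  commands=[
    [[0,0,0],[0,0,0],1],
    [[0,0,0],[0,0,0],1],
  ],
)

```text
time: 5.9
tool_pos: [0.5873, 0.2053, 0.151]
ee_rot: [0.143, 0.99, -0.0, -0.0]
ft_force: [0.0, 0.0, -2.4]
width: 0.0541
finger_force: 63.5
```

```bash
python3 - <<'E'
from h import *
to([.5572,.1,.15],73.4)
ci,p,d=take('wrist','w5')
to([.5572,.1,.15],73.4)
cv2.imwrite('pics/w5c.png',cv2.resize(p[20:300,30:300,::-1],None,fx=2.14,fy=2.14,interpolation=cv2.INTER_CUBIC))
E
```

```text
t 5.9 pos [0.5873 0.2053 0.151 ] f [ 0.    0.01 -2.38] w 0.0541 zaxis [-9.e-04 -0.e+00 -1.e+00]
shift [-0.001  -0.1095  0.001 ]
yaw y 73.51
turn z 0.0012199007131813901
t 5.95 pos [0.5873 0.2055 0.1511] f [-0.4   0.83 -0.93] w 0.0541 zaxis [-7.e-04 -0.e+00 -1.e+00]
shift [-0.0011 -0.1097  0.0011]
yaw y 73.51
turn z 0.0012123794755941237
```

View pics/w5c.png

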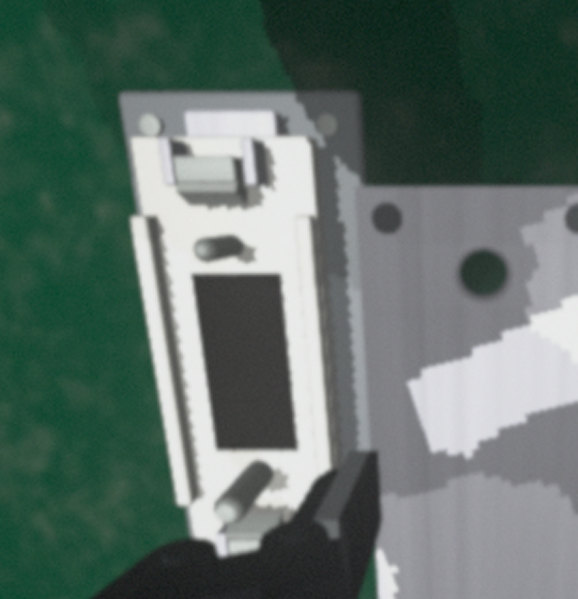

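w5: small pin tip at (126.7,136.8), big pin tip at (136,259), held small hole at (256,147.6), foot back edge at about row 63.

```bash
python3 - <<'E'
from h import *
ci,p,d=load('w5')
S=ray(ci,126.7,136.8,.062);B=ray(ci,136.1,258.8,.072);D=(B-S)[:2]
print(S,B,np.linalg.norm(D),np.degrees(np.arctan2(D[1],D[0])),'mid',(B+S)[:2]/2)
f=[ray(ci,30+u/2.14,20+v/2.14,.008) for u,v in((121,92),(358,92))];e=f[0]-f[1];print('back edge',f,np.degrees(np.arctan2(e[1],e[0]))+90,np.linalg.norm(e))
o=observe();R=Ro.from_quat(o['ee_rot']).as_matrix();tp=o['tool_pos']
a,H=dark(ci,p,256,147,tp[2]+.0058,12);h=R.T@(H-tp)
print('hole tool',h,'pins tool S',R.T@(S-tp),'B',R.T@(B-tp))
E
```

```text
[0.50649057 0.11627032 0.062     ] [0.6108619 0.0841531 0.072    ] 0.10920114310436921 -17.10421417160931 mid [0.55867624 0.10021171]
back edge [array([0.42806633, 0.08247417, 0.008     ]), array([0.45826681, 0.18490364, 0.008     ])] -16.42771909710183 0.10678888195820568
hole tool [ 0.05529868 -0.00101204 -0.00576288] pins tool S [ 0.05206575 -0.10843134  0.08911113] B [-0.05712244 -0.10960254  0.07903856]
```

Emit:
step_arm(
  commands=[
    [[0,0,0],[-0.0027,-0.027,0],1],
    [[0,0,0],[0,-0.027,0],1],
    [[0,0,0],[0,-0.027,0],1],
    [[0,0,0],[0,-0.027,0],1],
    [[0,0,0],[0,0,0],1],
  ],
)

```text
time: 6.45
tool_pos: [0.5583, 0.0989, 0.1513]
ee_rot: [0.144, 0.99, -0.0, -0.0]
ft_force: [-0.9, 0.5, -1.8]
width: 0.0534
finger_force: 63.6
```

Emit:
step_arm(
  commands=[
    [[0,0,0],[0,0,0.03],1],
    [[0,0,0],[0,0,0.03],1],
    [[0,0,0],[0,0,0],1],
    [[0,0,0],[0,0,0],1],
    [[0,0,0],[0,0,0],1],
  ],
)

```text
time: 6.95
tool_pos: [0.5605, 0.1011, 0.0927]
ee_rot: [0.144, 0.99, 0.0, 0.001]
ft_force: [0.8, -0.9, -2.3]
width: 0.0541
finger_force: 64.3
```

```bash
python3 - <<'E'
from h import *
to([.5591,.1008,.08],73.5)
ci,p,d=take('wrist','w6')
cv2.imwrite('pics/w6c.png',cv2.resize(p[90:210,190:320,::-1],None,fx=5,fy=5,interpolation=cv2.INTER_CUBIC))
E
```

```text
t 6.95 pos [0.5605 0.1011 0.0927] f [ 0.8  -0.9  -2.26] w 0.0541 zaxis [ 1.9e-03  2.0e-04 -1.0e+00]
shift [ 0.0012 -0.0007  0.0127]
yaw y 73.44
turn z -0.0006910936881388983
```

View pics/w6c.png

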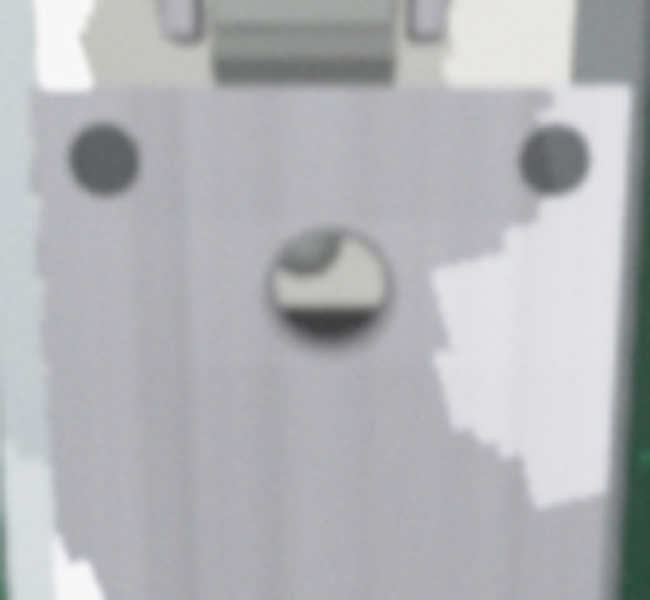

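w6 shows the thin pin through the small hole: hole at crop (330,287), pin centre around (302,235). Now project.

```bash
python3 - <<'E'
from h import *
ci,p,d=load('w6');o=observe();tp=o['tool_pos'];R=Ro.from_quat(o['ee_rot']).as_matrix()
H=ray(ci,190+330/5,90+287/5,tp[2]+.0058)
for u,v in((302,235),(300,240)):
  S=ray(ci,190+u/5,90+v/5,.060);print(S,R.T@(S-H))
# pin right/bottom extremes at z=.058 (r=5)
print('right',R.T@(ray(ci,190+343/5,90+240/5,.058)-H),'bottom',R.T@(ray(ci,190+303/5,90+277/5,.058)-H))
to([.56,.1,.07])
E
```

```text
[0.50532295 0.11411103 0.06      ] [ 0.00204675 -0.00346933  0.03852532]
[0.50585016 0.11368545 0.06      ] [ 0.00142005 -0.00372686  0.03852639]
right [0.00125848 0.00177983 0.0405312 ] bottom [-0.00347576 -0.00339631  0.04053665]
t 7.0 pos [0.5605 0.101  0.0927] f [ 0.34  1.14 -2.11] w 0.0542 zaxis [ 2.2e-03  2.0e-04 -1.0e+00]
shift [ 0.0002 -0.0011  0.0227]
yaw y 73.43
```

Emit:
step_arm(
  commands=[
    [[0,0,0],[0.0015,-0.0033,0],1],
    [[0,0,0],[0,0,0.012],1],
    [[0,0,0],[0,0,0],1],
    [[0,0,0],[0,0,0],1],
    [[0,0,0],[0,0,0],1],
  ],
)

```text
time: 7.5
tool_pos: [0.5573, 0.0979, 0.0793]
ee_rot: [0.144, 0.99, -0.0, -0.0]
ft_force: [0.7, 0.3, -2.0]
width: 0.0537
finger_force: 64.3
```

```bash
python3 - <<'E'
from h import *
to([.5591,.1008,.08],73.5)
ci,p,d=take('wrist','w7')
np.set_printoptions(linewidth=250)
print(cv2.cvtColor(p,cv2.COLOR_RGB2GRAY)[130:166,240:272])
E
```

```text
t 7.5 pos [0.5573 0.0979 0.0793] f [ 0.66  0.32 -2.02] w 0.0537 zaxis [-1.e-04 -0.e+00 -1.e+00]
shift [-0.0009  0.0033 -0.0007]
yaw y 73.39
turn z -0.001210074527091049
[[185 187 184 ... 189 187 188]
 [186 186 185 ... 189 188 189]
 [186 185 185 ... 192 187 189]
 ...
 [184 184 181 ... 186 187 187]
 [182 182 182 ... 186 186 186]
 [182 184 181 ... 184 185 187]]
```

```bash
python3 - <<'E'
from h import *
ci,p,d=load('w7')
g=cv2.cvtColor(p,cv2.COLOR_RGB2GRAY)[130:166,240:272]
for i,r in enumerate(g): print(130+i,*('%3d'%x for x in r))
E
```

```text
130 185 187 184 183 184 185 186 191 190 191 191 191 191 191 192 192 191 191 190 190 188 188 186 186 186 187 188 189 189 189 187 188
131 186 186 185 185 185 186 187 188 188 190 193 192 189 191 191 192 191 191 189 189 187 188 187 187 186 189 190 188 189 189 188 189
132 186 185 185 183 184 186 188 188 189 190 191 191 192 192 192 192 192 190 190 189 190 187 188 187 186 187 189 189 191 192 187 189
133 188 187 187 185 186 184 188 191 193 192 193 193 193 192 193 190 192 190 191 191 190 187 186 188 186 189 190 190 190 189 191 188
134 189 189 189 188 188 188 191 192 194 196 193 191 188 188 186 184 183 182 183 187 189 188 188 187 190 191 191 192 191 192 193 193
135 189 188 189 187 190 188 191 191 193 189 189 182 179 174 170 169 168 169 173 176 181 184 187 187 189 192 193 193 193 194 192 193
136 192 189 190 188 188 190 190 188 187 180 173 164 156 154 151 150 150 152 156 159 164 172 177 183 187 191 193 193 193 193 194 194
137 190 190 190 187 188 187 187 182 175 165 154 145 140 139 137 138 140 141 142 147 150 154 161 172 181 190 193 192 192 195 194 194
138 190 189 188 188 186 183 177 171 167 158 
[... 2951 characters left out ...]
 174 179 184 187 187 188 187 189 188 189
161 186 187 184 184 184 185 185 186 186 187 185 182 177 178 176 174 173 172 173 176 178 179 179 182 186 189 189 188 188 189 189 188
162 184 185 183 184 181 183 184 187 186 190 188 189 185 185 182 182 183 181 181 182 184 184 183 183 184 187 187 186 187 188 187 188
163 184 184 181 181 182 180 185 185 187 188 189 187 187 187 187 186 184 185 185 184 185 184 184 183 184 185 186 185 185 186 187 187
164 182 182 182 182 181 180 182 184 185 186 188 188 187 188 189 187 187 186 185 184 183 183 183 183 184 183 186 186 185 186 186 186
165 182 184 181 179 178 179 181 185 185 186 187 187 189 187 189 188 187 185 186 184 183 183 182 182 183 185 185 185 185 184 185 187
```

```bash
python3 - <<'E'
from h import *
ci,p,d=load('w7');o=observe();tp=o['tool_pos'];R=Ro.from_quat(o['ee_rot']).as_matrix()
H=ray(ci,256,147,tp[2]+.0058)
print(R.T@(H-tp), R.T@(ray(ci,256.3,143.2,.062)-H),'bot',R.T@(ray(ci,256.3,150,.058)-H),'holebot',R.T@(ray(ci,256,158.5,tp[2]+.0058)-H),R.T@(ray(ci,256,135.5,tp[2]+.0058)-H))
to([.5573,.0979,.066],73.5)
E
```

```text
[ 0.0548372   0.00015111 -0.00580671] [-0.00047968  0.00023724  0.02313875] bot [-0.00494859  0.00026039  0.0271393 ] holebot [-5.80577229e-03  9.06649868e-06  7.11539875e-07] [ 5.67070576e-03 -8.85557403e-06 -6.94986484e-07]
t 7.55 pos [0.5574 0.0978 0.0793] f [ 0.05 -0.03 -2.22] w 0.0538 zaxis [ 1.e-04  0.e+00 -1.e+00]
shift [0.0001 0.     0.0133]
yaw y 73.39
turn z -0.0012507712244544994
```

Aligned within 0.5 mm at the small pin. Next I lower it gently over the thick pin.

Emit:
step_arm(
  commands=[
    [[0,0,0],[0,0,0.003],1],
    [[0,0,0],[0,0,0.003],1],
    [[0,0,0],[0,0,0.003],1],
    [[0,0,0],[0,0,0],1],
    [[0,0,0],[0,0,0],1],
  ],
)

```text
time: 8.05
tool_pos: [0.5573, 0.0979, 0.0702]
ee_rot: [0.144, 0.99, -0.0, -0.0]
ft_force: [0.7, 0.2, -1.6]
width: 0.0539
finger_force: 64.3
```

```bash
python3 - <<'E'
from h import *
to([.5573,.0979,.05],73.5);print(observe()['wrist_torque'])
ci,p,d=take('wrist','w8')
g=cv2.cvtColor(p,cv2.COLOR_RGB2GRAY)[130:164:2,240:272]
for i,r in enumerate(g): print(130+2*i,*('%3d'%x for x in r))
E
```

```text
t 8.05 pos [0.5573 0.0979 0.0702] f [ 0.74  0.18 -1.65] w 0.0539 zaxis [-2.e-04 -0.e+00 -1.e+00]
shift [-0.      0.0001  0.0202]
yaw y 73.39
turn z -0.0011794426611001225
[0.09246033 0.00924782 0.06784256]
130 190 189 188 187 189 188 190 191 193 194 194 193 194 195 195 194 195 194 192 190 190 190 189 189 189 191 191 193 191 193 192 193
132 190 189 188 186 186 187 190 192 192 193 196 194 195 194 195 195 196 194 193 192 192 191 188 187 189 189 192 191 192 192 191 190
134 193 192 192 190 191 191 193 193 194 195 195 195 190 191 187 184 185 185 188 190 191 191 191 191 191 193 196 193 195 194 195 194
136 193 192 194 191 191 192 192 194 188 183 176 165 159 152 149 147 150 152 154 160 167 173 180 185 191 194 195 198 196 196 196 198
138 194 193 192 191 189 185 177 171 168 158 142 131 126 125 126 130 132 133 134 134 138 140 148 158 171 182 190 196 194 196 197 196
140 194 193 192 188 183 171 167 174 175 159 133 122 126 130 133 137 141 142 141 136 134 129 130 134 142 157 172 188 194 198 197 196
142 192 191 192 181 169 170 185 193 182 151 128 127 134 139 144 150 153 153 151 146 142 136 130 127 13
[... 649 characters left out ...]
 178 189 181 165 155 164 176 190 192 194
154 190 190 186 181 168 156 150 161 180 193 199 203 202 199 195 192 186 184 188 192 195 195 191 176 157 151 161 173 186 193 195 194
156 190 190 188 185 181 170 161 155 151 156 164 176 187 195 195 196 196 195 192 183 176 164 152 150 156 163 176 185 191 193 194 194
158 188 188 187 185 186 182 179 174 166 160 155 151 151 152 155 154 154 153 151 147 150 153 156 164 175 183 189 192 192 193 193 192
160 191 188 188 187 185 186 188 188 185 183 180 175 170 167 165 166 165 164 168 168 172 175 179 185 187 190 190 191 192 191 191 191
162 188 187 186 187 185 185 188 189 188 190 192 189 189 188 185 185 185 186 185 187 188 186 187 187 188 192 191 190 191 190 190 190
```

Emit:
step_arm(
  commands=[
    [[0,0,0],[0,0,0.003],1],
    [[0,0,0],[0,0,0.003],1],
    [[0,0,0],[0,0,0.003],1],
    [[0,0,0],[0,0,0],1],
    [[0,0,0],[0,0,0],1],
  ],
)

```text
time: 8.6
tool_pos: [0.5573, 0.0979, 0.0612]
ee_rot: [0.144, 0.99, 0.0, -0.0]
ft_force: [0.7, 2.8, -0.5]
width: 0.0541
finger_force: 64.3
```

Emit:
step_arm(
  commands=[
    [[0,0,0],[0,0,0.003],1],
    [[0,0,0],[0,0,0.003],1],
    [[0,0,0],[0,0,0.003],1],
    [[0,0,0],[0,0,0],1],
    [[0,0,0],[0,0,0],1],
  ],
)

```text
time: 9.1
tool_pos: [0.5573, 0.0979, 0.0522]
ee_rot: [0.144, 0.99, -0.0, -0.0]
ft_force: [1.6, 3.2, -0.8]
width: 0.0542
finger_force: 64.2
```

Threaded on both pins with little side force. Release and raise.

Emit:
step_arm(
  commands=[
    [[0,0,0],[0,0,0],-1],
    [[0,0,0],[0,0,0],-1],
    [[0,0,0],[0,0,0],-1],
    [[0,0,0],[0,0,0],-1],
    [[0,0,0],[0,0,0],-1],
  ],
)

```text
time: 9.6
tool_pos: [0.5572, 0.0978, 0.0523]
ee_rot: [0.144, 0.99, -0.0, -0.0]
ft_force: [0.1, 0.4, -0.3]
width: 0.0853
finger_force: 0.0
```

Emit:
step_arm(
  commands=[
    [[0,0,0],[0,0,-0.02],-1],
    [[0,0,0],[0,0,-0.02],-1],
    [[0,0,0],[0,0,0],1],
    [[0,0,0],[0,0,0],1],
    [[0,0,0],[0,0,0],1],
  ],
)

```text
time: 10.1
tool_pos: [0.5569, 0.0978, 0.0917]
ee_rot: [0.144, 0.99, -0.0, -0.0]
ft_force: [-0.6, 0.2, -0.6]
width: 0.0439
finger_force: 0.0
```

Emit:
step_arm(
  commands=[
    [[0,0,0],[0,0,0],1],
    [[0,0,0],[0,0,0],1],
    [[0,0,0],[0,0,0],1],
    [[0,0,0],[0,0,0],1],
    [[0,0,0],[0,0,0],1],
  ],
)

```text
time: 10.6
tool_pos: [0.5572, 0.0978, 0.0922]
ee_rot: [0.144, 0.99, -0.0, -0.0]
ft_force: [0.1, 0.3, 0.3]
width: 0.0001
finger_force: 0.0
```

```bash
python3 - <<'E'
from h import *
to([.5573,.0979,.058],73.5)
ci,p,d=take('wrist','w9')
V=ci['view'];V=np.array(V)
def P(u,v):
    z=d[v,u];c=np.array([(u-ci['cx'])/ci['fx']*z,-(v-ci['cy'])/ci['fy']*z,-z]);return (V[:3,:3].T@(c-V[:3,3])).round(4)
for q in((240,120),(275,120),(235,190),(280,190)):print(q,P(*q),p[q[1],q[0]])
E
```

```text
t 10.6 pos [0.5572 0.0978 0.0922] f [0.06 0.32 0.26] w 0.0001 zaxis [-1.e-04 -0.e+00 -1.e+00]
shift [-0.      0.0001  0.0342]
yaw y 73.39
turn z -0.0012052481746841358
(240, 120) [0.4902 0.1073 0.0538] [170 171 177]
(275, 120) [0.4966 0.1289 0.0555] [213 214 219]
(235, 190) [0.534  0.0899 0.0541] [164 165 169]
(280, 190) [0.5427 0.1199 0.0548] [167 167 173]
```

View pics/w9.png

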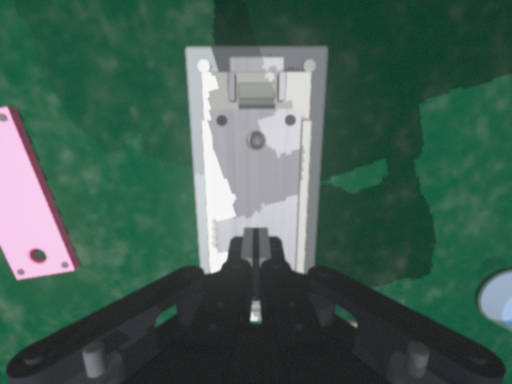

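w9 shows the plate threaded on the thin pin at (257,140), lying between the rims with its top at about 55 mm, on the catch slopes. Now I press with the shut fingers.

Emit:
step_arm(
  commands=[
    [[0,0,0],[0,0,0.02],1],
    [[0,0,0],[0,0,0.013],1],
    [[0,0,0],[0,0,0.001],1],
    [[0,0,0],[0,0,0.001],1],
    [[0,0,0],[0,0,0.001],1],
  ],
)

```text
time: 11.15
tool_pos: [0.5576, 0.0979, 0.0567]
ee_rot: [0.144, 0.99, 0.0, 0.0]
ft_force: [0.7, -0.7, -0.0]
width: -0.0001
finger_force: 0.0
```

Emit:
step_arm(
  commands=[
    [[0,0,0],[0,0,0.001],1],
    [[0,0,0],[0,0,0.001],1],
    [[0,0,0],[0,0,0.001],1],
  ],
)

```text
time: 11.45
tool_pos: [0.5576, 0.0979, 0.0537]
ee_rot: [0.144, 0.99, 0.0, 0.0]
ft_force: [-0.9, -0.8, 13.7]
width: -0.0003
finger_force: 7.3
```

Emit:
step_arm(
  commands=[
    [[0,0,0],[0,0,0.001],1],
    [[0,0,0],[0,0,0.001],1],
    [[0,0,0],[0,0,0.001],1],
  ],
)

```text
time: 11.75
tool_pos: [0.5582, 0.0979, 0.0514]
ee_rot: [0.144, 0.99, 0.0, 0.001]
ft_force: [-2.1, 0.3, 20.3]
width: -0.0002
finger_force: 10.1
```

Emit:
step_arm(
  commands=[
    [[0,0,0],[0,0,0.001],1],
    [[0,0,0],[0,0,0.001],1],
    [[0,0,0],[0,0,0.001],1],
  ],
)

```text
time: 12.05
tool_pos: [0.5577, 0.0979, 0.0476]
ee_rot: [0.144, 0.99, 0.0, 0.001]
ft_force: [-0.9, -0.5, 8.4]
width: 0.0001
finger_force: 4.0
```

Force is dropping, so it's starting to snap. I press on to the bed (top at 40 mm).

Emit:
step_arm(
  commands=[
    [[0,0,0],[0,0,0.0015],1],
    [[0,0,0],[0,0,0.0015],1],
    [[0,0,0],[0,0,0.0015],1],
    [[0,0,0],[0,0,0.0015],1],
  ],
)

```text
time: 12.45
tool_pos: [0.5576, 0.0979, 0.0415]
ee_rot: [0.144, 0.99, 0.0, 0.0]
ft_force: [0.0, 1.0, 7.6]
width: 0.0002
finger_force: 3.5
```

Emit:
step_arm(
  commands=[
    [[0,0,0],[0,0,0.001],1],
    [[0,0,0],[0,0,0.001],1],
    [[0,0,0],[0,0,0.001],1],
  ],
)

```text
time: 12.75
tool_pos: [0.5574, 0.0979, 0.0398]
ee_rot: [0.144, 0.99, 0.0, 0.0]
ft_force: [-12.4, -0.9, 55.4]
width: 0.0002
finger_force: 27.9
```

Hard bottom at 39.8 mm, so it's home. Retract and check.

Emit:
step_arm(
  commands=[
    [[0,0,0],[0,0,-0.01],1],
    [[0,0,0],[0,0,-0.03],1],
    [[0,0,0],[0,0,-0.03],1],
    [[0,0,0],[0,0,-0.03],1],
    [[0,0,0],[0,0,0],1],
  ],
)

```text
time: 13.25
tool_pos: [0.5591, 0.098, 0.1416]
ee_rot: [0.144, 0.99, 0.001, 0.003]
ft_force: [0.1, 0.3, -0.6]
width: -0.0003
finger_force: 0.0
```

```bash
python3 - <<'E'
from h import *
to([.5573,.0979,.058],73.5)
ci,p,d=take('wrist','w10');V=np.array(ci['view'])
o=np.array([.5573,.0979]);ax=np.array([.958,-.285]);ay=np.array([.285,.958])
v,u=np.mgrid[0:384,0:512];z=d
c=np.stack([(u-ci['cx'])/ci['fx']*z,-(v-ci['cy'])/ci['fy']*z,-z],-1);W=(c-V[:3,3])@V[:3,:3]
x=(W[...,:2]-o)@ax;y=(W[...,:2]-o)@ay
for n,lo,hi in(('thin end',-.072,-.065),('-45..-25',-.045,-.025),('-20..0',-.02,0),('big end',.065,.072)):
    for s in(-1,1):
        m=(x>lo)&(x<hi)&(s*y>.01)&(s*y<.019)&(W[...,2]<.08)&(z>0)
        if n.endswith('end'): m=(x>lo)&(x<hi)&(s*y>.016)&(s*y<.026)&(W[...,2]<.08)&(z>0)
        print(n,s,m.sum(),np.median(W[m][:,2]) if m.any() else None)
E
```

```text
t 13.25 pos [0.5591 0.098  0.1416] f [ 0.1   0.31 -0.58] w -0.0003 zaxis [ 5.3e-03  3.0e-04 -1.0e+00]
shift [ 0.0021 -0.0007  0.0836]
yaw y 73.39
turn z -0.0011793288324803875
thin end -1 103 0.04069950792389806
thin end 1 100 0.04073461566966423
-45..-25 -1 222 0.04057609505595064
-45..-25 1 218 0.0406543677541466
-20..0 -1 197 0.040588192104439084
-20..0 1 201 0.04060065063379738
big end -1 0 None
big end 1 0 None
```

```bash
python3 -c "
from h import *
print(sign_off())"
```

```text
the job is handed in; nothing more can be done
None
```

The matching plate is threaded over both pins and pressed home; I handed the job in at about 13 s with the arm clear. Its top measured 40.6 mm and level over the half the camera could see. The thick-pin end was hidden from view, but pressing met a hard stop at 39.8 mm, and the other plate, the flask and the jar were not touched.

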